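Lock the cup nest plate on the settling table

ROBOT

A 6-joint arm with a two-finger parallel gripper is mounted at the origin on the work surface. World frame = base frame: x ahead of the robot, y to its left, z up, the work surface at z = 0. Lengths are in mm, angles in rad, forces in N, time in s.
With the tool pointing down it reaches from about 275 to 750 mm from the base axis. Payload 10.2 kg.
Tool frame: the origin (TCP) lies at the centre of the arm's flange, where the gripper is bolted on; the fingertips stand 173 mm ahead of it and the grasp point (between the pads) lies 155 mm ahead of it; z points along the fingers, y is the direction in which the jaws open and shut (so a half turn about z gives the same grasp; the last joint's range is limited). The gripper opens to 85 mm and grips with 20 to 120 N. Pads are 22 mm wide; open, the fingers measure 114 mm over their backs; the gripper's body (76 mm by 85 mm) begins 54 mm behind the grasp point. The pads swing forward as they close: fully open they stand 13 mm farther back than shut.
Start: joints at [-1.482, 0.313, 1.498, -0, 1.331, -0.223], TCP at [161.043, -499.698, 404.694] pointing down, gripper open.
Joint ranges: [-2.94, 2.94], [-0.97, 2.17], [0.19, 2.56], [-1.23, 4.37], [0.02, 3.11], [-2.88, 2.88]. Speed limits (rad/s): [2.39, 2.39, 3.01, 3.14, 3.14, 3.14].

INTERFACE

Orientations are given as [roll, pitch, yaw] about the fixed x, y, z axes, in that order (R = Rz(yaw) Ry(pitch) Rx(roll)).
In Python, from bench import observe, snapshot, job_done gives the robot as it stands. The module is installed in compiled form; this text tells all that it offers.
- The arm moves only by the shell command python3 -m handwheel 'ROWS'. ROWS is JSON, a list that holds one entry, the list of rows, each a list of 7 numbers: the shift along the tool's x, y, z in mm, then the turn, a rotation vector about the tool's x, y, z in rad, then the closure, from 0 (fully open) to 1 (shut). A call has 1 to 8 rows; each row shifts and turns the pose as measured when the row begins, along the tool's axes as they then stand; what a row does not reach is not made up. A row lasts 1/12 s, in which the tool goes at most 41.7 mm and 7.16 degrees, less where a joint would pass 70% of its speed; a pose out of reach is approached as far as the arm can. A call is refused whole if a number of a shift passes 41.7 or a number of a turn 0.125, either way. A call with a gripper value outside its range is refused whole. The fingers move at their own pace and stop on an object; the grip force is fixed at half the most. Time passes only in rows, so rows that do not move let the fingers close. It gives the time, the measured TCP pose, the force and the opening at its end, in the units of the state.
- observe(): the state, without advancing time (a new reading comes with each control period).
- snapshot(name): name is "side" or "top"; returns a dict with "image" (400x640x3 uint8, red, green, blue), "K" (3x3 intrinsics, pixels), "dist" ([k1, k2, p1, p2, k3] as OpenCV has them; the pictures are not rectified), "rvec" (rotation vector, rad) and "tvec" (3), from world to camera coordinates, as OpenCV has them. Camera axes: x right, y down, z forward; pixel columns grow to the right and rows downward; lengths in mm; the calibration is good to about 2 mm. A picture is of the moment at which its call begins. There is no depth.
- job_done(): hands the job in, once; it reports no verdict.
The state is a dict: "time": time; "qpos": joint angles; "qd": joint speeds; "joint_torque": joint torques, N m; "tcp_pos": TCP position; "tcp_rot": TCP orientation; "wrist_force": force on the tool from outside, world axes, zero at the start; "torque": the same for the moment, N m; "grip_width": finger opening in mm.
Only numpy, scipy, OpenCV 4.12 (cv2) and the standard library are available. Lean on these libraries where they do the work, as an engineer would, in place of code of your own. Each camera call takes 0.05 s, during which the arm holds its last target.

TASK

Before the settling table is switched on, the nest plate with its filled cups has to be locked down. Slide the plate along its guides until it is fully home against the two rear stops, without ramming it or upsetting the cups. Then turn the round cam knob clockwise until the sprung bolt drops into its notch, stop there so that it stays in, and let go; leave the tamper, the measuring mug and the jar where they stand.

Things in the scene. Friction and masses are not known exactly. Their poses are not given: they have to be found in the camera images.
- station: Bench settling (vibrating) table, fixed: white housing on rubber feet, bare metal deck 300 (x) by 320 (y) mm, deck top 80 mm above the bench. Origin: on the bench under the deck's centre. x runs from the control panel (robot side) to the rear stops, y to the left, z up. On the left two steel guide rails along x, 16 mm high, 152 mm apart, and two rear stops 24 mm high; on the right the cam lock.
- home (a point): Fixed point of the station, on the deck at (27.5, 55, 80) mm in its frame: the plate's origin lies here when the plate is fully home, touching both rear stops.
- plate: White nest plate, loose, 175 (x) by 150 (y) by 25 mm, 0.5 to 0.8 kg, flat on the deck between the rails with 1 mm play each side, 20 to 45 mm short of the stops at the start, axes along the station's. Origin: centre of its underside. Carries four cups in pockets. Sliding it takes 3 to 10 N; at the stops the force climbs sharply.
- handle (a point): Middle of the plate's handle: a level round steel bar, 10 mm diameter, 84 mm long along y, at (-66, 0, 52) mm in the plate's frame. 22 mm free between bar and plate below it, 33 mm from the bar to the nearest cup on its +x side, nothing on its -x side. Axes as the plate's.
- slot (a point): Mouth of the slot for the bolt, in the plate's right (-y) edge: 13 mm wide, 12 mm deep, open at the top; at (-27.5, -75, 12.5) mm in the plate's frame. With the plate home it lies straight before the bolt's nose; with the plate more than about 4 mm short the nose meets the solid edge and the bolt cannot drop.
- cam_disc (a point): Fixed point of the station on the cam's vertical axis, at (0, -98, 110) mm: centre of the top face of the dark steel cam disc, 72 mm diameter, 12 mm thick, that turns with the knob. Its rim has one notch, 7 mm deep, to be seen from above: a 2 mm rise and a steep flank on the side that arrives first, a long gentle flank behind. The bolt's roller bears on the rim at -y (away from the plate).
- knob (a point): Fixed point of the station on the same axis at the height to grip, (0, -98, 139) mm, 29 mm above point cam_disc. Black ribbed round knob, 44 mm diameter, from 122 to 153 mm above the bench, to be gripped at any yaw with 20 to 40 N. Clockwise seen from above brings the notch to the roller: 0.5 to 1.5 rad away, different each time and not measured.
- bolt_nose (a point): Tip of the sprung bolt's round nose, 10 mm diameter, 92.5 mm above the bench, pointing at the plate (+y of the station, where it moves): y about -21 mm held back, -23 on the rise, -14 dropped, 5 mm inside the slot. Turning the knob takes 0.15 N m, 0.3 on the rise; the steep flank draws it on by 0.2; past the bottom it takes 0.3 again, and from 0.1 rad on the bolt is lifted out.
- cup_a: Green plastic cup, filled and capped with white paper, 47 mm diameter at the rim, 54 mm tall with the cap, 30 g, loose in the near right pocket of the plate, its bottom 9 mm above the plate's underside. Origin: centre of its underside, z up.
- cup_b: Green plastic cup, filled and capped with white paper, 47 mm diameter at the rim, 54 mm tall with the cap, 30 g, loose in the near left pocket of the plate, its bottom 9 mm above the plate's underside. Origin: centre of its underside, z up.
- cup_c: Green plastic cup, filled and capped with white paper, 47 mm diameter at the rim, 54 mm tall with the cap, 30 g, loose in the far right pocket of the plate, its bottom 9 mm above the plate's underside. Origin: centre of its underside, z up.
- cup_d: Green plastic cup, filled and capped with white paper, 47 mm diameter at the rim, 54 mm tall with the cap, 30 g, loose in the far left pocket of the plate, its bottom 9 mm above the plate's underside. Origin: centre of its underside, z up.
- tamper: Bystander: turned steel hand tamper standing on the bench, 42 mm diameter, 92 mm tall. Origin: centre of its underside.
- measure: Bystander: steel measuring mug, 72 mm diameter, 55 mm tall. Origin: centre of its underside.
- jar: Bystander: amber glass jar with a steel cap, 68 mm diameter, 90 mm tall. Origin: centre of its underside.
There are look-alikes about, which are no part of the job. What is shaped like the cup_a but orange is not meant. Leave any purple look-alike of the cup_b alone.

How it is judged (in metres and radians):
On the way, in this order (a step that is already met when the one before it is completed fails the run):
1. the nest plate stands fully home against the rear stops, the bolt not yet dropped (x of plate in the frame of station above 0.0255 m and y of bolt_nose in the frame of station below -0.0195 m), for 0.2 s.
2. the sprung bolt has dropped into its notch (y of bolt_nose in the frame of station above -0.017 m), for 0.2 s.
At the end, for the whole second after the job is handed in: The bolt is dropped in its notch (tip of its nose beyond y = -17 mm in the station's frame, so inside the plate's slot), the plate still home within 2 mm of the rear stops and at rest, all four cups upright (within 0.2 rad) and down in their pockets (within 5 mm) (y of bolt_nose in the frame of station above -0.017 m and x of plate in the frame of station above 0.0255 m and linear speed of plate below 0.02 m/s and angle between each of cup_a, cup_b, cup_c, cup_d's own z axis and vertical below 0.2 rad and z of each of cup_a, cup_b, cup_c, cup_d in the frame of plate below 0.014 m); the robot touches nothing.
It fails at once if the plate is rammed: it bears on the settling table, rails and stops with more than 75 N in all, its weight included (contact force between plate and station above 75 N).
It fails at once if a bystander is shifted by more than 20 mm (distance of any of tamper, measure, jar from where it was at the start of the episode above 0.02 m).
It also fails if it takes over 72 s, if anything falls off the work surface, if the arm or the gripper's body presses on something with over 40 N, if the wrist force passes 120 N, or if a joint passes its speed limit or range.

## Working session

There is one attempt and no reset: what is moved stays moved. The work goes in short steps, Python scripts to look and compute and a shell command to move; the robot and the scene stay as the last step left them, time stands still between calls to the robot, and variables do not carry over. Pictures are saved under pics/ and viewed, and the job is handed in when it is done.

```bash
mkdir -p pics && ls && python3 - <<'E'
from bench import observe, snapshot
import cv2, numpy as np, pickle
for n in ("top","side"):
    s=snapshot(n); pickle.dump(s,open(f"pics/{n}0.pkl","wb"))
    cv2.imwrite(f"pics/{n}0.png",cv2.cvtColor(s["image"],cv2.COLOR_RGB2BGR))
    R=cv2.Rodrigues(np.array(s["rvec"],float))[0]; print(n,np.round(-R.T@np.array(s["tvec"]).ravel()),np.round(R[2],2),np.array(s["K"]).round(0).tolist())
o=observe(); print({k:np.round(v,3).tolist() for k,v in o.items()})
E
```

```text
pics
top [ 487.   -7. 1268.] [ 0.08  0.02 -1.  ] [[372.0, 0.0, 313.0], [0.0, 372.0, 198.0], [0.0, 0.0, 1.0]]
side [328. 784. 728.] [ 0.26 -0.77 -0.59] [[415.0, 0.0, 320.0], [0.0, 415.0, 197.0], [0.0, 0.0, 1.0]]
{'time': 0.1, 'qpos': [-1.482, 0.313, 1.498, 0.0, 1.331, -0.223], 'qd': [0.0, -0.001, -0.003, -0.001, 0.001, -0.0], 'joint_torque': [0.003, -41.289, -26.014, -0.0, 0.003, -0.0], 'tcp_pos': [161.019, -499.67, 404.186], 'tcp_rot': [-3.14, -0.0, 0.312], 'wrist_force': [0.353, -0.259, -0.841], 'torque': [-0.009, -0.042, -0.017], 'grip_width': 85.736}
```

View pics/top0.png

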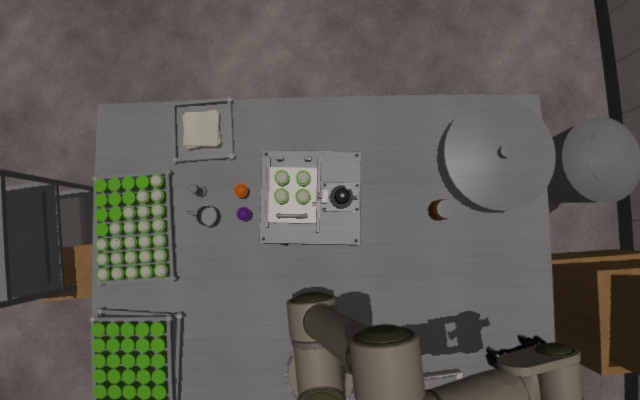

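View pics/side0.png

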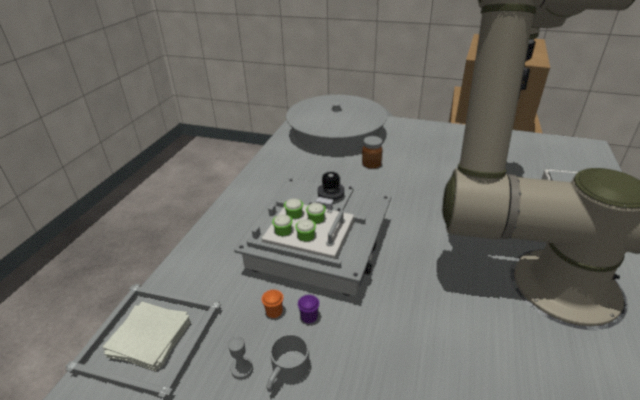

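The top view shows the settling table at about (311,198). The plate with four green cups is at (292,195), the handle bar at (292,216) and the black knob at (341,197). The bystanders are the tamper (198,190), mug (207,215) and jar (437,209). The orange (241,190) and purple (244,214) look-alikes stand left of the station. Next I'll take a close crop.

```bash
cat > h.py <<'E'
import cv2, numpy as np, pickle
def load(n): return pickle.load(open(n,"rb"))
def cam(s):
    return np.array(s["K"],float),np.array(s["dist"],float),np.array(s["rvec"],float).reshape(3,1),np.array(s["tvec"],float).reshape(3,1)
def ray(s,uv,z):
    K,d,r,t=cam(s); uv=np.array(uv,float).reshape(-1,1,2)
    n=cv2.undistortPoints(uv,K,d).reshape(-1,2); R=cv2.Rodrigues(r)[0]; c=(-R.T@t).ravel()
    D=np.c_[n,np.ones(len(n))]@R
    return c+D*((z-c[2])/D[:,2])[:,None]
def proj(s,P):
    K,d,r,t=cam(s); return cv2.projectPoints(np.array(P,float).reshape(-1,3),r,t,K,d)[0].reshape(-1,2)
def take(n,name):
    from bench import snapshot
    s=snapshot(n); pickle.dump(s,open(f"pics/{name}.pkl","wb")); return s
def crop(s,box,k,out):
    x0,y0,x1,y1=box; im=cv2.cvtColor(s["image"],cv2.COLOR_RGB2BGR)[y0:y1,x0:x1]
    cv2.imwrite(out,cv2.resize(im,None,fx=k,fy=k,interpolation=cv2.INTER_CUBIC))
E
python3 -c "
from h import *
crop(load('pics/top0.pkl'),(255,145,370,250),5,'pics/c_top.png')
crop(load('pics/side0.pkl'),(235,165,400,300),4,'pics/c_side.png')"
```

```text
(no output)
```

View pics/c_top.png

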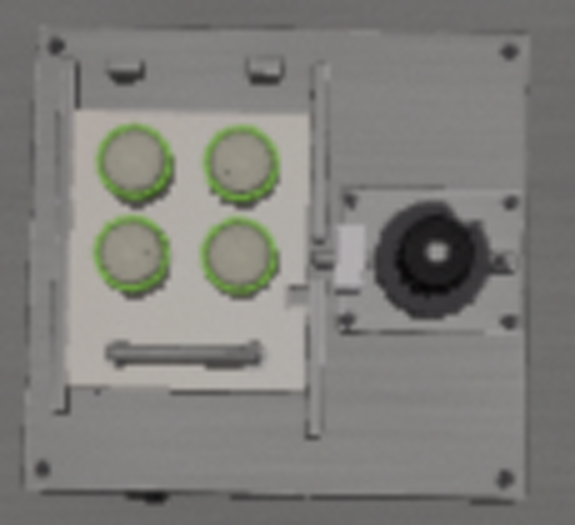

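View pics/c_side.png

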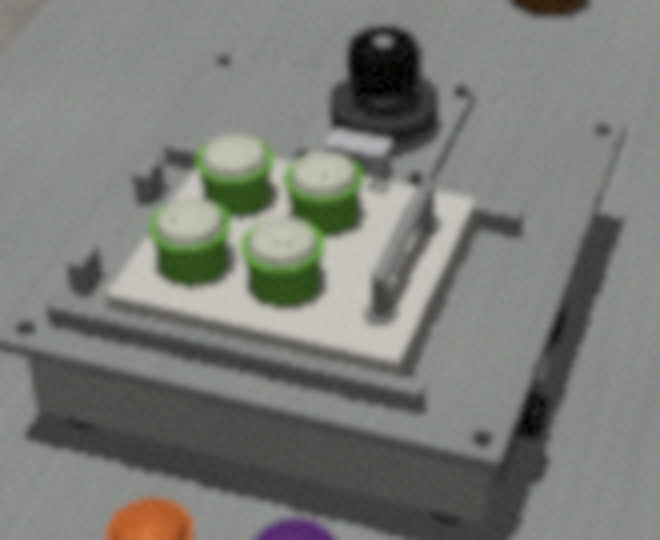

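```bash
python3 - <<'E'
from h import *
s=load('pics/top0.pkl'); q=load('pics/side0.pkl')
f=lambda p:(np.array(p,float)+0.5)/5-0.5+np.array([255,145])
g=lambda p:(np.array(p,float)+0.5)/4-0.5+np.array([235,165])
sc=ray(s,f([(57,46),(510,51),(505,479),(42,469)]),80); print("screws top",sc.round(1).tolist(),sc.mean(0).round(1))
sd=ray(q,g([(25,327),(223,60),(602,129),(483,438)]),80); print("screws side",sd.round(1).tolist(),sd.mean(0).round(1))
# yaw
for c in (sc,sd):
    v=(c[0]+c[1]-c[2]-c[3]); w=(c[0]+c[3]-c[1]-c[2]); print("yaw",np.arctan2(v[1],v[0]),np.arctan2(-w[0],w[1]),np.linalg.norm(v)/2,np.linalg.norm(w)/2)
dc=ray(s,f([(25,488),(40,28),(526,36),(524,498)]),80);print("deck",dc.round(1).tolist(),dc.mean(0).round(1))
im=s["image"][145:250,255:370]; hsv=cv2.cvtColor(im,cv2.COLOR_RGB2HSV)
print("knob top highlight",ray(s,f([(437,251)]),153).round(1), "knob",ray(s,f([(436,252)]),150).round(1),"disc",ray(s,f([(432,259)]),110).round(1))
print("knob side",ray(q,g([(383,40)]),153).round(1))
pc=ray(s,f([(78,110),(310,114),(306,388),(68,385)]),105); print("plate",pc.round(1).tolist(),pc.mean(0).round(1))
pd=ray(q,g([(475,200),(403,363),(107,298)]),105); print("plate side",pd.round(1).tolist(),((pd[0]+pd[2])/2).round(1))
h=ray(s,f([(113,350),(256,354)]),132); print("bar",h.round(1).tolist(),h.mean(0).round(1))
E
```

```text
screws top [[729.5, 163.2, 80.0], [719.6, -130.2, 80.0], [444.8, -119.3, 80.0], [456.5, 175.1, 80.0]] [587.6  22.2  80. ]
screws side [[731.2, 168.2, 80.0], [721.0, -124.8, 80.0], [447.8, -115.3, 80.0], [457.5, 178.3, 80.0]] [589.4  26.6  80. ]
yaw -0.04156415803193277 -0.0365223757290795 274.13488441646825 294.1156780858054
yaw -0.03596864260574295 -0.03376180097733494 273.65979963849225 293.49870702393235
deck [[444.6, 186.1, 80.0], [741.6, 174.2, 80.0], [729.3, -140.8, 80.0], [432.6, -131.0, 80.0]] [587.   22.1  80. ]
knob top highlight [[584.5 -75.3 153. ]] knob [[584.1 -74.8 150. ]] disc [[583.3 -74.6 110. ]]
knob side [[586.2 -72.  153. ]]
plate [[682.9, 146.6, 105.0], [677.1, -0.3, 105.0], [504.6, 5.5, 105.0], [509.2, 154.4, 105.0]] [593.4  76.6 105. ]
plate side [[503.5, 12.8, 105.0], [506.6, 160.5, 105.0], [681.7, 157.0, 105.0]] [592.6  84.9 105. ]
bar [[529.6, 122.8, 132.0], [525.5, 35.4, 132.0]] [527.5  79.1 132. ]
```

The plate needs about 25 mm of travel. Station pose is about (588.5, 24.4) with yaw -0.037, and the bar is at about (527, 79, 132). In the top crop the notch sits roughly 45° short of the roller.

Things that could be confused, with their pixels in the top view:
- **Cups:** the orange cup (241,190) and the purple cup (244,214) are not meant. The tray cups at the left are part of neither.
- **Bar:** the plate's handle is at (292,216), and the crop confirms it. The rails and the stops at (280,158) and (308,158) are not it.
- **Knob:** the black ribbed knob at (341,196), confirmed by the crop. The lid knob at (502,152) is not it.

I'll push the bar from behind with closed fingers.

```bash
python3 -m handwheel '[[[0,0,0,0,0,0.116,1],[0,0,0,0,0,0.116,1],[0,0,0,0,0,0.116,1],[10,-20,0,0,0,0,1],[19,-36,0,0,0,0,1],[19,-36,0,0,0,0,1],[19,-36,0,0,0,0,1],[19,-36,0,0,0,0,1]]]'
```

```text
time: 0.77
tcp_pos: [254.9, -339.7, 400.6]
tcp_rot: [-3.135, 0.002, -0.064]
wrist_force: [-0.1, 0.1, 0.1]
grip_width: -0.2
```

```bash
python3 -m handwheel '[[[17,-36,0,0,0,0,1],[17,-36,0,0,0,0,1],[17,-36,0,0,0,0,1],[17,-36,0,0,0,0,1],[17,-36,0,0,0,0,1],[17,-36,0,0,0,0,1],[17,-36,0,0,0,0,1],[17,-36,0,0,0,0,1]]]'
```

```text
time: 1.43
tcp_pos: [412.2, -45.5, 401.9]
tcp_rot: [-3.134, 0.002, -0.067]
wrist_force: [0.6, -0.1, 0.2]
grip_width: -0.2
```

```bash
python3 -m handwheel '[[[17,-32,0,0,0,-0.03,1],[17,-32,0,0,0,0,1],[17,-32,0,0,0,0,1],[17,-30,0,0,0,0,1],[0,0,0,0,0,0,1]]]'; python3 - <<'E'
from h import *
for n in("top","side"):
    s=take(n,n+"1")
    crop(s,(220,80,420,300),2.7,f'pics/c_{n}1.png')
E
```

```text
time: 1.85
tcp_pos: [488.9, 90.5, 401.7]
tcp_rot: [-3.133, 0.003, -0.029]
wrist_force: [0.4, 0.1, 0.1]
grip_width: -0.1
```

View pics/c_side1.png

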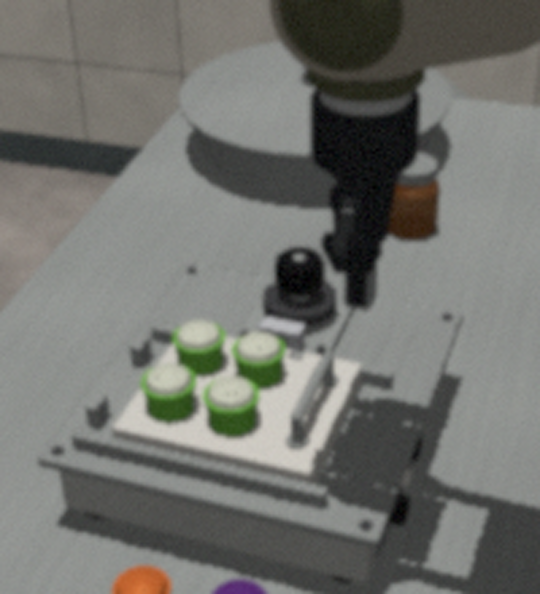

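The closed fingers hang above the near plate edge, at (360,290) in the crop, behind the bar at (312,395). Nothing is in the way, so I'm descending behind the bar.

```bash
python3 -m handwheel '[[[-1,10,30,0,0,0,1],[0,0,30,0,0,0,1],[0,0,30,0,0,0,1],[0,0,15,0,0,0,1],[0,0,0,0,0,0,1]]]'; python3 - <<'E'
from h import *
for n in("top","side"):
    s=take(n,n+"2")
crop(s,(255,140,400,290),4,f'pics/c_{n}2.png')
E
```

```text
time: 2.37
tcp_pos: [483.9, 72.8, 294.2]
tcp_rot: [-3.135, 0.001, -0.036]
wrist_force: [-0.2, 0.8, -0.8]
grip_width: -0.3
```

View pics/c_side2.png

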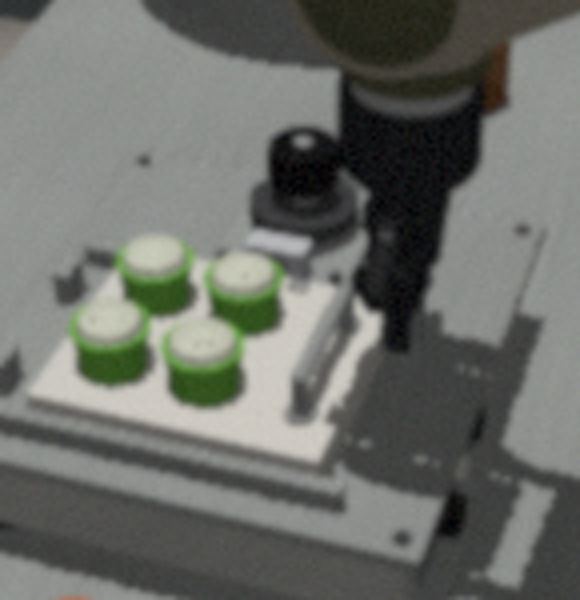

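```bash
python3 -m handwheel '[[[0,-6,5,0,0,0,1],[6,0,0,0,0,0,1],[6,0,0,0,0,0,1],[3,0,0,0,0,0,1],[2,0,0,0,0,0,1],[2,0,0,0,0,0,1]]]'
```

```text
time: 2.97
tcp_pos: [506.6, 78.0, 297.2]
tcp_rot: [-3.136, -0.013, -0.037]
wrist_force: [-0.5, 0.5, -0.3]
grip_width: 0.1
```

```bash
python3 -m handwheel '[[[2,0,0,0,0,0,1],[2,0,0,0,0,0,1],[2,0,0,0,0,0,1]]]'
```

```text
time: 3.22
tcp_pos: [512.7, 77.9, 297.4]
tcp_rot: [-3.136, -0.01, -0.036]
wrist_force: [-5.0, -0.3, 4.4]
grip_width: -0.2
```

Contact is made, but the tips are at z 124, higher than I wanted. I'll back off, lower, and push again.

```bash
python3 -m handwheel '[[[-6,0,0,0,0,0,1],[0,0,5,0,0,0,1],[0,0,5,0,0,0,1],[0,0,0,0,0,0,1]]]'; python3 - <<'E'
from h import *
s=take("side","side3"); crop(s,(255,140,400,290),4,'pics/c_side3.png')
E
```

```text
time: 3.55
tcp_pos: [506.6, 78.2, 286.4]
tcp_rot: [-3.136, -0.012, -0.037]
wrist_force: [-1.1, -0.6, -0.5]
grip_width: -0.0
```

View pics/c_side3.png

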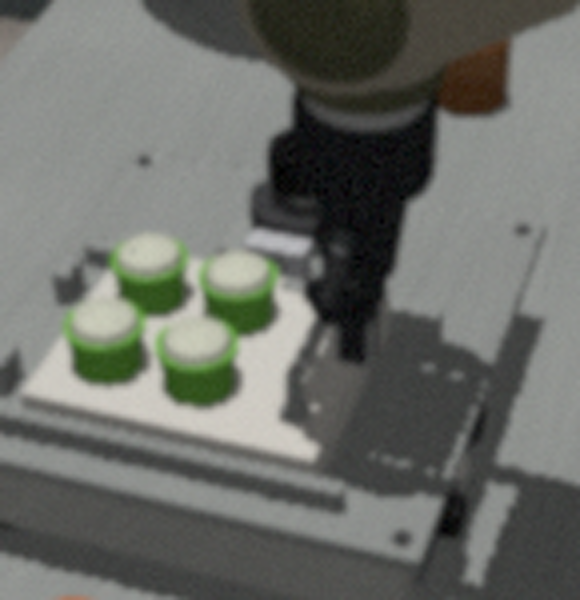

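The fingers are now low behind the bar, with the tip at (350,355) in the crop. The plate has moved a few millimetres and the cups are upright. Pushing on.

```bash
python3 -m handwheel '[[[2,0,0,0,0,0,1],[2,0,0,0,0,0,1],[2,0,0,0,0,0,1],[2,0,0,0,0,0,1],[2,0,0,0,0,0,1]]]'
```

```text
time: 4.02
tcp_pos: [517.1, 77.8, 286.8]
tcp_rot: [-3.136, -0.009, -0.036]
wrist_force: [-5.1, 0.1, 2.6]
grip_width: 0.3
```

```bash
python3 -m handwheel '[[[2,0,0,0,0,0,1],[2,0,0,0,0,0,1],[2,0,0,0,0,0,1]]]'
```

```text
time: 4.27
tcp_pos: [523.3, 77.7, 286.9]
tcp_rot: [-3.136, -0.007, -0.036]
wrist_force: [-5.2, 0.9, 3.0]
grip_width: -0.1
```

```bash
python3 -m handwheel '[[[1.5,0,0,0,0,0,1],[1.5,0,0,0,0,0,1],[1.5,0,0,0,0,0,1],[1.5,0,0,0,0,0,1]]]'
```

```text
time: 4.6
tcp_pos: [529.9, 77.5, 286.9]
tcp_rot: [-3.136, -0.006, -0.036]
wrist_force: [-4.9, 1.5, 3.3]
grip_width: -0.0
```

```bash
python3 -m handwheel '[[[1,0,0,0,0,0,1],[1,0,0,0,0,0,1]]]'
```

```text
time: 4.77
tcp_pos: [532.1, 77.4, 286.9]
tcp_rot: [-3.136, -0.006, -0.036]
wrist_force: [-5.5, -0.3, 2.7]
grip_width: -0.3
```

```bash
python3 -m handwheel '[[[1,0,0,0,0,0,1],[1,0,0,0,0,0,1]]]'
```

```text
time: 4.93
tcp_pos: [534.3, 77.4, 286.9]
tcp_rot: [-3.136, -0.005, -0.036]
wrist_force: [-4.3, 1.0, 1.5]
grip_width: 0.1
```

```bash
python3 -m handwheel '[[[1,0,0,0,0,0,1]]]'
```

```text
time: 5.02
tcp_pos: [535.3, 77.3, 286.9]
tcp_rot: [-3.136, -0.005, -0.036]
wrist_force: [-11.5, -0.3, 5.1]
grip_width: 0.5
```

```bash
python3 -m handwheel '[[[1,0,0,0,0,0,1]]]'
```

```text
time: 5.1
tcp_pos: [535.9, 77.3, 286.8]
tcp_rot: [-3.136, -0.002, -0.036]
wrist_force: [-15.3, -0.6, 8.9]
grip_width: -0.2
```

```bash
python3 -m handwheel '[[[1,0,0,0,0,0,1]]]'
```

```text
time: 5.18
tcp_pos: [536.4, 77.4, 286.8]
tcp_rot: [-3.137, 0.002, -0.035]
wrist_force: [-13.7, -0.2, 9.4]
grip_width: 0.1
```

```bash
python3 -m handwheel '[[[1.5,0,0,0,0,0,1]]]'; python3 -m handwheel '[[[1.5,0,0,0,0,0,1],[0,0,0,0,0,0,1],[0,0,0,0,0,0,1]]]'; python3 - <<'E'
from h import *
for n in("top","side"):
    s=take(n,n+"4")
crop(s,(255,140,400,290),4,f'pics/c_{n}4.png')
E
```

```text
time: 5.27
tcp_pos: [537.1, 77.4, 286.8]
tcp_rot: [-3.137, 0.006, -0.035]
wrist_force: [-16.4, -0.7, 10.3]
grip_width: -0.3
time: 5.52
tcp_pos: [537.7, 77.4, 287.0]
tcp_rot: [-3.137, 0.012, -0.035]
wrist_force: [-3.0, 0.2, 1.5]
grip_width: -0.0
```

View pics/c_side4.png

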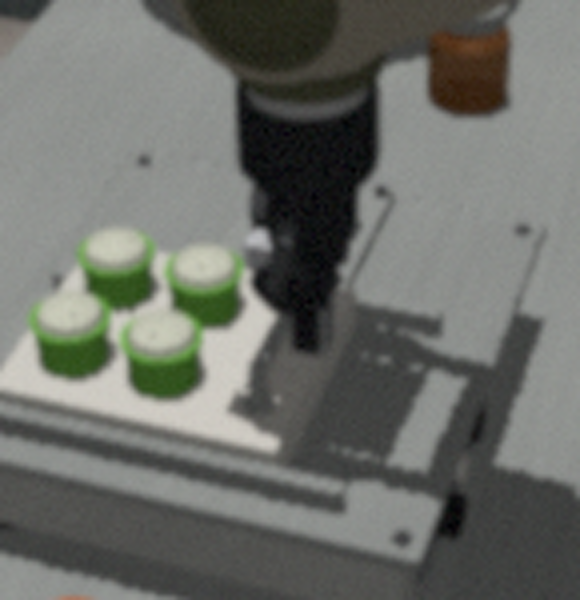

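The plate's far edge has reached the stops and the cups are upright. The resistance rose from about 5 N to 16 N while the tool barely advanced. Backing off and lifting.

```bash
python3 -m handwheel '[[[-12,0,0,0,0,0,1],[-12,0,0,0,0,0,1],[0,0,-30,0,0,0,1],[0,0,-38,0,0,0,0],[0,15,-38,0,0,0,0],[0,35,-10,0,0,-0.12,0],[0,38,0,0,0,-0.12,0],[0,38,0,0,0,-0.12,0]]]'; python3 - <<'E'
from h import *
for n in("top","side"):
    s=take(n,n+"5")
    crop(s,(235,130,400,290),3.6,f'pics/c_{n}5.png')
E
```

```text
time: 6.28
tcp_pos: [524.2, -42.2, 408.6]
tcp_rot: [-3.141, -0.006, 0.326]
wrist_force: [1.7, -0.1, 0.0]
grip_width: 60.4
```

View pics/c_top5.png

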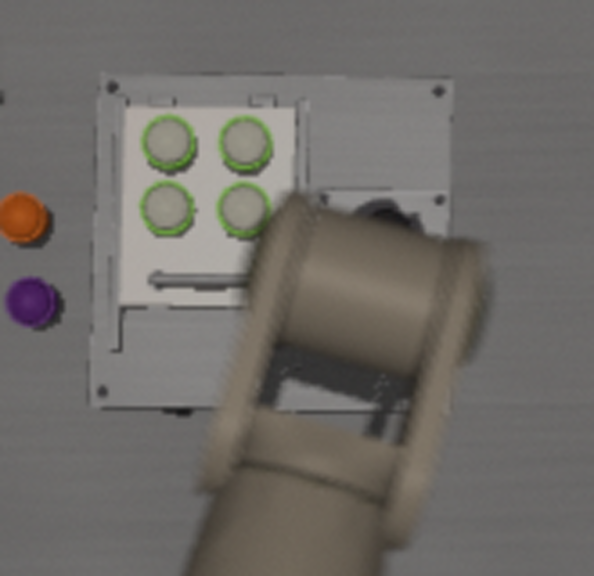

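View pics/c_side5.png

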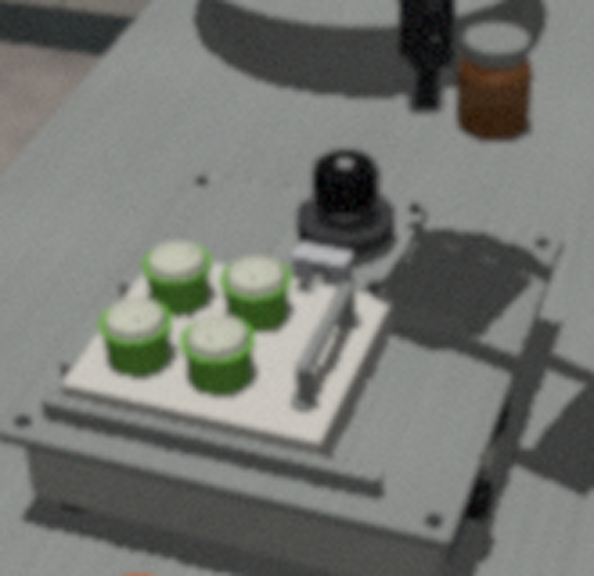

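```bash
python3 -m handwheel '[[[0,0,0,0,0,-0.12,0],[0,0,0,0,0,-0.12,0],[0,0,0,0,0,-0.12,0],[0,0,0,0,0,-0.12,0],[0,0,0,0,0,-0.12,0],[4,25,0,0,0,0,0],[3,20,0,0,0,0,0],[0,0,0,0,0,0,0]]]'; python3 - <<'E'
from h import *
s=load('pics/top5.pkl')
f=lambda p:(np.array(p,float)+0.5)/3.6-0.5+np.array([235,130])
st=np.array([588.5,24.4]);a=-0.037;R=np.array([[np.cos(a),-np.sin(a)],[np.sin(a),np.cos(a)]])
L=lambda P:((P[:,:2]-np.array([587.6,22.2]))@R)
print("plate",L(ray(s,f([(126,108),(296,108),(120,305)]),105)).round(1).tolist())
print("stops",L(ray(s,f([(162,106),(263,106)]),104)).round(1).tolist())
s0=load('pics/top0.pkl'); g=lambda p:(np.array(p,float)+0.5)/5-0.5+np.array([255,145])
crop(s0,(322,177,366,217),14,'pics/c_disc.png')
E
```

```text
time: 7.05
tcp_pos: [568.9, -66.7, 408.3]
tcp_rot: [3.127, -0.01, 0.94]
wrist_force: [-0.6, -0.5, -0.4]
grip_width: 85.6
plate [[112.9, 130.2], [115.1, -19.6], [-60.6, 130.6]]
stops [[115.3, 98.6], [116.6, 9.5]]
```

View pics/c_disc.png

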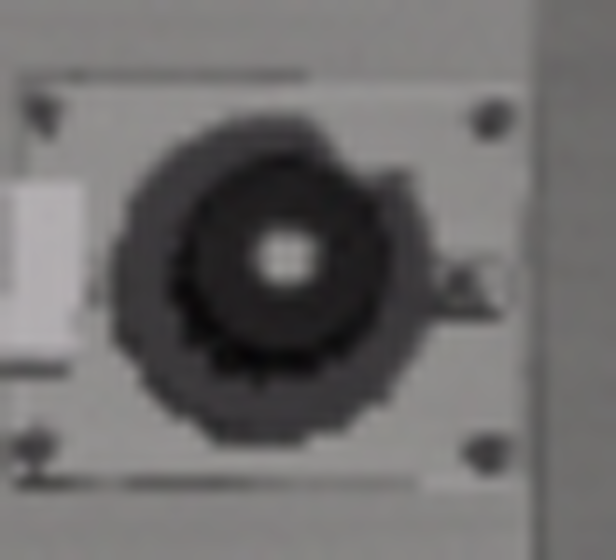

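With the plate home its edge reads about 114 mm against an expected 115, and its rear about -60.6 against -60. That agrees with the picture of it touching both stops. The notch is about 0.8 rad from the roller. Now I'll go over the knob.

```bash
python3 -m handwheel '[[[3.5,17,0,0.0145,-0.01,0,0],[0,0,0,0,0,0,0],[0,0,25,0,0,0,0],[0,0,25,0,0,0,0],[0,0,0,0,0,0,0]]]'; python3 - <<'E'
from h import *
s=take("side","side6")
crop(s,(255,100,400,250),4,'pics/c_side6.png')
E
```

```text
time: 7.47
tcp_pos: [585.2, -71.7, 357.6]
tcp_rot: [3.135, -0.004, 0.937]
wrist_force: [-0.1, -0.8, -1.2]
grip_width: 85.3
```

View pics/c_side6.png

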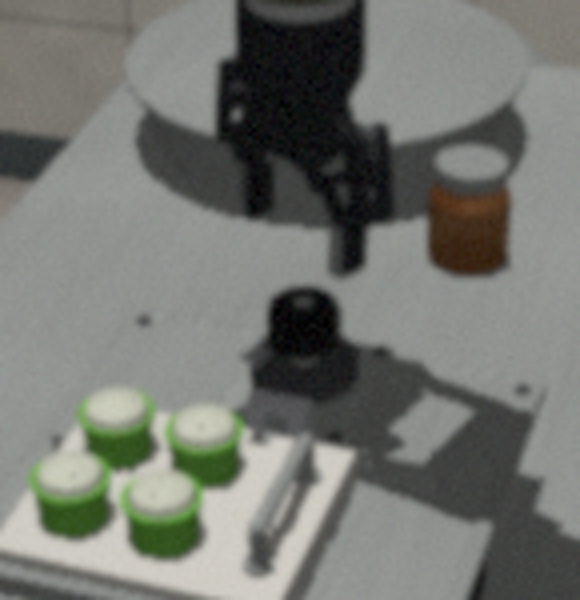

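The fingertips at (257,210) and (345,270) in the crop straddle the knob at (303,320). Descending, then closing.

```bash
python3 -m handwheel '[[[-1.5,1,20,0,0,0,0],[0,0,20,0,0,0,0],[0,0,15,0,0,0,0],[0,0,8,0,0,0,0],[0,0,0,0,0,0,0]]]'; python3 - <<'E'
from h import *
s=take("side","side7")
crop(s,(255,100,400,250),4,'pics/c_side7.png')
E
```

```text
time: 7.93
tcp_pos: [586.3, -72.1, 303.9]
tcp_rot: [3.119, -0.01, 0.937]
wrist_force: [-0.2, -0.2, -0.2]
grip_width: 85.0
```

View pics/c_side7.png

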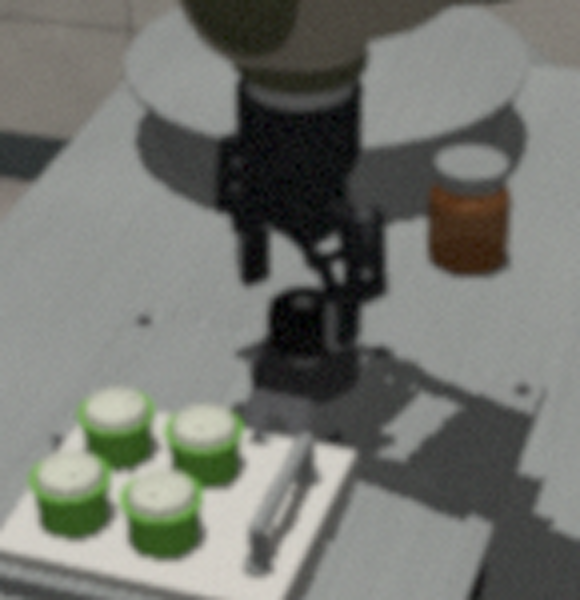

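```bash
python3 -m handwheel '[[[-2.3,0,8,0.025,-0.012,0,0],[0,0,5,0,0,0,0],[0,0,0,0,0,0,0]]]'
```

```text
time: 8.23
tcp_pos: [585.6, -74.1, 294.6]
tcp_rot: [3.14, 0.001, 0.937]
wrist_force: [-0.2, 0.4, 0.1]
grip_width: 85.6
```

```bash
python3 -m handwheel '[[[0,0,4,0,0,0,0.3],[0,0,0,0,0,0,0.4],[0,0,0,0,0,0,0.45],[0,0,0,0,0,0,0.45]]]'; python3 -m handwheel '[[[0,0,0,0,0,0,0.5],[0,0,0,0,0,0,0.5]]]'; python3 -m handwheel '[[[0,0,0,0,0,0,0.55],[0,0,0,0,0,0,0.55]]]';
```

```text
time: 8.57
tcp_pos: [585.5, -74.0, 291.1]
tcp_rot: [3.141, 0.001, 0.937]
wrist_force: [-4.3, 0.4, 1.0]
grip_width: 47.2
time: 8.73
tcp_pos: [584.8, -73.2, 291.5]
tcp_rot: [-3.139, 0.002, 0.937]
wrist_force: [4.6, -3.0, -5.3]
grip_width: 43.3
time: 8.9
tcp_pos: [584.8, -73.2, 291.6]
tcp_rot: [-3.139, 0.002, 0.937]
wrist_force: [-1.8, 0.7, -0.7]
grip_width: 42.8
```

Gripped at 43 mm. Turning clockwise (+ about tool z) in small steps and watching the moment.

```bash
python3 -m handwheel '[[[0,0,0,0,0,0.08,0.6],[0,0,0,0,0,0.08,0.6],[0,0,0,0,0,0.08,0.6]]]'; python3 -c "
from bench import observe; o=observe(); print(o['torque'],o['qpos'])"
```

```text
time: 9.15
tcp_pos: [584.7, -73.0, 291.7]
tcp_rot: [-3.139, 0.003, 0.692]
wrist_force: [-2.0, 0.5, -0.2]
grip_width: 42.7
[0.0148711  0.08494559 0.4030973 ] [-0.32273672  0.55781983  1.43994998 -0.00161593  1.1475074   0.55675543]
```

```bash
python3 -m handwheel '[[[0,0,0,0,0,0.06,0.6],[0,0,0,0,0,0.06,0.6],[0,0,0,0,0,0.06,0.6]]]'; python3 -c "
from bench import observe; o=observe(); print(o['torque'][2])
from h import *
s=take('side','side8');crop(s,(280,130,380,230),6,'pics/c_side8.png')"
```

```text
time: 9.4
tcp_pos: [584.7, -72.8, 291.6]
tcp_rot: [-3.14, 0.004, 0.503]
wrist_force: [-1.9, 0.3, 0.2]
grip_width: 42.4
0.2692148752750455
```

View pics/c_side8.png

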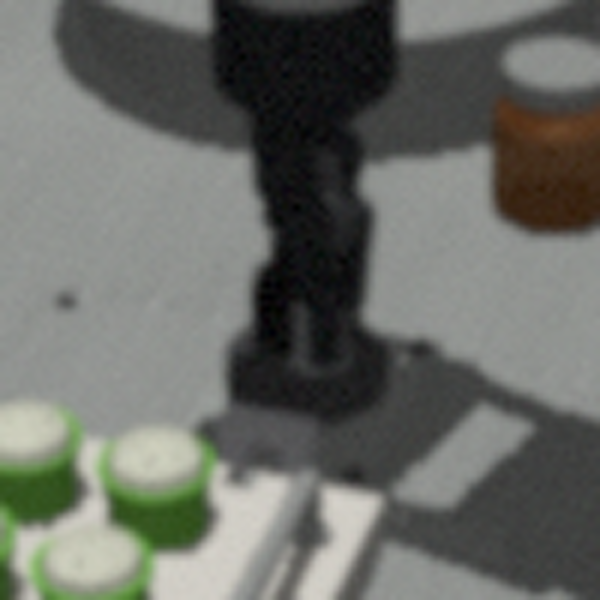

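```bash
python3 -m handwheel '[[[0,0,0,0,0,0.04,0.6],[0,0,0,0,0,0.04,0.6]]]'; python3 -c "
from bench import observe; o=observe(); print(o['torque'][2])"
```

```text
time: 9.62
tcp_pos: [584.7, -72.7, 291.6]
tcp_rot: [-3.14, 0.005, 0.421]
wrist_force: [-2.0, -0.1, 0.0]
grip_width: 42.4
0.3773940892390223
```

```bash
python3 -m handwheel '[[[0,0,0,0,0,0.04,0.6]]]'; python3 -c "
from bench import observe; o=observe(); print(o['torque'][2])"
```

```text
time: 9.7
tcp_pos: [584.7, -72.7, 291.7]
tcp_rot: [-3.14, 0.005, 0.381]
wrist_force: [-1.2, 0.1, 0.1]
grip_width: 42.6
0.47651222072211835
```

```bash
python3 -m handwheel '[[[0,0,0,0,0,0.04,0.6]]]'; python3 -c "
from bench import observe; o=observe(); print(o['torque'][2])"
```

```text
time: 9.78
tcp_pos: [584.7, -72.6, 291.6]
tcp_rot: [-3.14, 0.005, 0.342]
wrist_force: [-1.8, 0.8, 0.5]
grip_width: 42.7
0.5019422256257522
```

The moment is rising (0.27 → 0.50 N·m), so the roller is climbing the rise. Taking finer steps.

```bash
python3 -m handwheel '[[[0,0,0,0,0,0.03,0.6]]]'; python3 -c "
from bench import observe; o=observe(); print(o['torque'][2])"
```

```text
time: 9.87
tcp_pos: [584.7, -72.5, 291.6]
tcp_rot: [-3.141, 0.005, 0.312]
wrist_force: [-1.0, 0.4, 0.2]
grip_width: 42.8
0.3677814264050052
```

```bash
python3 -m handwheel '[[[0,0,0,0,0,0.03,0.6]]]'; python3 -c "
from bench import observe; o=observe(); print(o['torque'][2])"
```

```text
time: 9.95
tcp_pos: [584.7, -72.5, 291.6]
tcp_rot: [-3.141, 0.006, 0.283]
wrist_force: [-1.0, 0.1, -0.3]
grip_width: 42.5
0.3931113116116571
```

```bash
python3 -m handwheel '[[[0,0,0,0,0,0.03,0.6]]]'; python3 -c "
from bench import observe; o=observe(); print(o['torque'][2])"
```

```text
time: 10.03
tcp_pos: [584.7, -72.5, 291.6]
tcp_rot: [-3.141, 0.006, 0.254]
wrist_force: [-0.9, 0.6, 0.5]
grip_width: 42.8
0.34314096849707415
```

```bash
python3 -m handwheel '[[[0,0,0,0,0,0.02,0.6]]]'; python3 -c "
from bench import observe; o=observe(); print(o['torque'][2])"
```

```text
time: 10.12
tcp_pos: [584.7, -72.4, 291.7]
tcp_rot: [-3.141, 0.006, 0.234]
wrist_force: [-1.3, 0.1, -0.8]
grip_width: 42.7
0.25318144309332075
```

```bash
python3 -m handwheel '[[[0,0,0,0,0,0.02,0.6]]]'; python3 -c "
from bench import observe; o=observe(); print(o['torque'][2])
from h import *
s=take('side','side9');crop(s,(280,130,380,230),6,'pics/c_side9.png')
s=take('top','top9');crop(s,(255,150,375,250),5,'pics/c_top9.png')"
```

```text
time: 10.2
tcp_pos: [584.7, -72.4, 291.7]
tcp_rot: [-3.141, 0.006, 0.214]
wrist_force: [-1.0, 0.5, 0.3]
grip_width: 42.7
0.1616861790671371
```

View pics/c_side9.png

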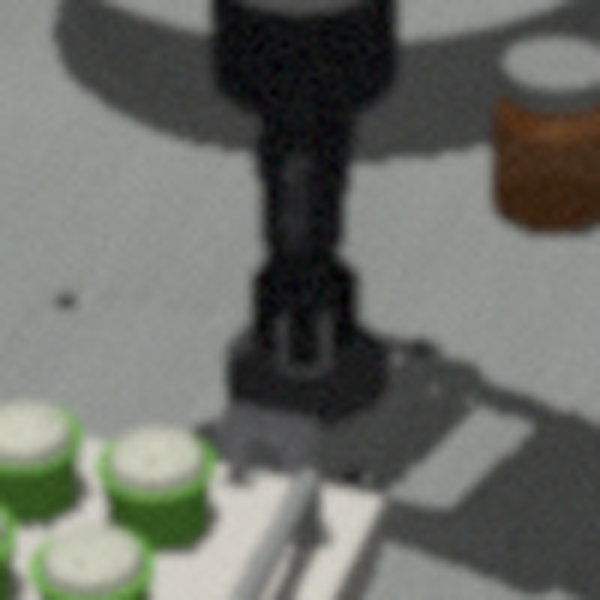

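The moment is falling, so the roller is past the crest and entering the steep flank. I'll continue until the moment climbs again.

```bash
python3 -m handwheel '[[[0,0,0,0,0,0.02,0.6]]]'; python3 -c "
from bench import observe; o=observe(); print(o['torque'][2])"
```

```text
time: 10.38
tcp_pos: [584.7, -72.4, 291.7]
tcp_rot: [-3.141, 0.006, 0.194]
wrist_force: [-1.2, 0.4, 0.3]
grip_width: 42.7
0.10652973547698634
```

```bash
python3 -m handwheel '[[[0,0,0,0,0,0.02,0.6]]]'; python3 -c "
from bench import observe; o=observe(); print(o['torque'][2])"
```

```text
time: 10.47
tcp_pos: [584.7, -72.4, 291.6]
tcp_rot: [-3.141, 0.006, 0.173]
wrist_force: [-1.5, 1.0, 0.3]
grip_width: 42.7
0.09718195559077362
```

```bash
python3 -m handwheel '[[[0,0,0,0,0,0.02,0.6]]]'; python3 -c "
from bench import observe; o=observe(); print(o['torque'][2])"
```

```text
time: 10.55
tcp_pos: [584.7, -72.4, 291.6]
tcp_rot: [-3.141, 0.006, 0.151]
wrist_force: [-1.8, 0.5, -0.4]
grip_width: 42.8
0.029627619499985127
```

```bash
python3 -m handwheel '[[[0,0,0,0,0,0.02,0.6]]]'; python3 -c "
from bench import observe; o=observe(); print(o['torque'][2])"
```

```text
time: 10.63
tcp_pos: [584.7, -72.4, 291.6]
tcp_rot: [-3.141, 0.006, 0.129]
wrist_force: [-2.0, 0.6, 0.5]
grip_width: 43.0
0.029135094512895542
```

```bash
python3 -m handwheel '[[[0,0,0,0,0,0.02,0.6]]]'; python3 -c "
from bench import observe; o=observe(); print(o['torque'][2])
from h import *
s=take('side','side10');crop(s,(280,130,380,230),6,'pics/c_side10.png')"
```

```text
time: 10.72
tcp_pos: [584.7, -72.4, 291.6]
tcp_rot: [-3.141, 0.006, 0.106]
wrist_force: [-0.5, 0.3, -0.3]
grip_width: 43.0
0.03958248981204113
```

View pics/c_side10.png

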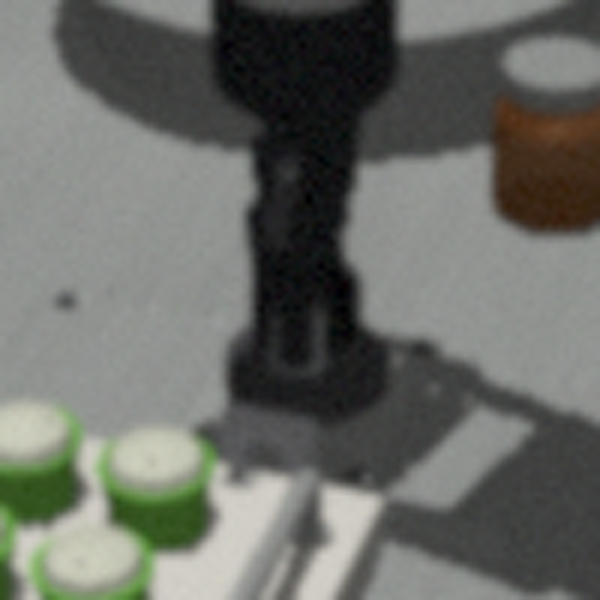

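```bash
python3 -m handwheel '[[[0,0,0,0,0,0.02,0.6]]]'; python3 -c "
from bench import observe; o=observe(); print(o['torque'][2])"
```

```text
time: 10.85
tcp_pos: [584.7, -72.4, 291.6]
tcp_rot: [-3.141, 0.006, 0.084]
wrist_force: [-1.4, 1.4, 0.5]
grip_width: 42.9
0.040261621468048556
```

```bash
python3 -m handwheel '[[[0,0,0,0,0,0.02,0.6]]]'; python3 -c "
from bench import observe; o=observe(); print(o['torque'][2])"
```

```text
time: 10.93
tcp_pos: [584.7, -72.4, 291.6]
tcp_rot: [-3.141, 0.006, 0.062]
wrist_force: [-1.1, 1.1, -1.2]
grip_width: 42.7
-0.02423671424285433
```

```bash
python3 -m handwheel '[[[0,0,0,0,0,0.02,0.6]]]'; python3 -c "
from bench import observe; o=observe(); print(o['torque'][2])
from h import *
s=take('top','top11');crop(s,(255,150,375,250),5,'pics/c_top11.png')"
```

```text
time: 11.02
tcp_pos: [584.7, -72.3, 291.6]
tcp_rot: [-3.141, 0.006, 0.04]
wrist_force: [-1.1, 1.7, 0.7]
grip_width: 42.7
-0.01059487245594377
```

View pics/c_top11.png

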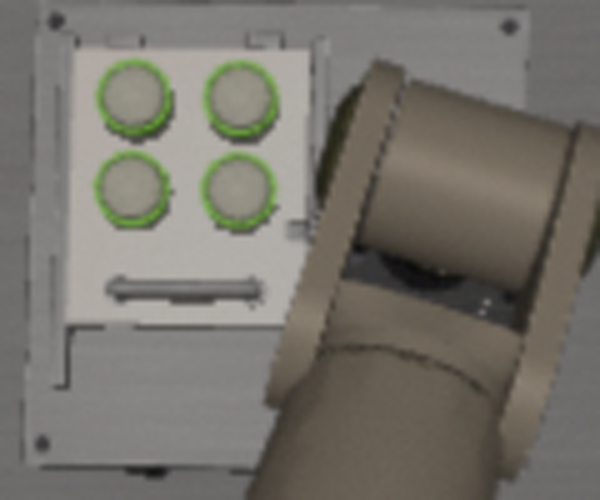

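```bash
python3 -c "
from h import *
a=[]
for n in('top5','top9','top11'):
    im=cv2.cvtColor(load(f'pics/{n}.pkl')['image'],cv2.COLOR_RGB2BGR)[185:206,306:326]; a.append(cv2.resize(im,None,fx=13,fy=13,interpolation=cv2.INTER_CUBIC))
cv2.imwrite('pics/cmp.png',np.hstack(a))"
```

```text
(no output)
```

View pics/cmp.png

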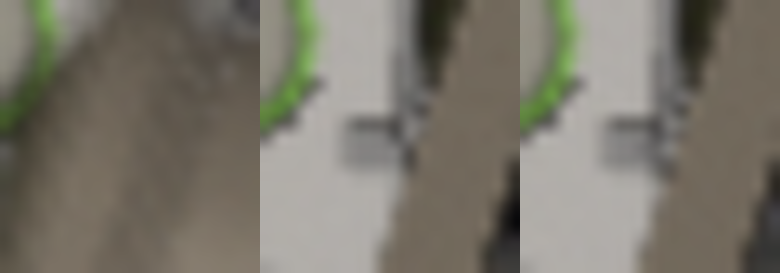

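The nose has started moving into the slot: the bright tip at (668,145) in the right panel, against the dark gap at (410,145) in the middle one. Continuing until the moment rises again.

```bash
python3 -m handwheel '[[[0,0,0,0,0,0.02,0.6]]]'; python3 -c "
from bench import observe; o=observe(); print(o['torque'][2])"
```

```text
time: 11.15
tcp_pos: [584.7, -72.3, 291.6]
tcp_rot: [-3.141, 0.006, 0.017]
wrist_force: [-0.3, 1.4, 0.9]
grip_width: 42.9
0.06896656768423315
```

```bash
python3 -m handwheel '[[[0,0,0,0,0,0.02,0.6]]]'; python3 -c "
from bench import observe; o=observe(); print(o['torque'][2])
from h import *
s=take('top','top12')
a=[]
for n in('top9','top11','top12'):
    im=cv2.cvtColor(load(f'pics/{n}.pkl')['image'],cv2.COLOR_RGB2BGR)[185:206,306:326]; a.append(cv2.resize(im,None,fx=13,fy=13,interpolation=cv2.INTER_CUBIC))
cv2.imwrite('pics/cmp2.png',np.hstack(a))"
```

```text
time: 11.23
tcp_pos: [584.7, -72.3, 291.6]
tcp_rot: [-3.141, 0.006, -0.005]
wrist_force: [-0.8, 1.7, 0.1]
grip_width: 42.8
0.09596794624171648
```

View pics/cmp2.png

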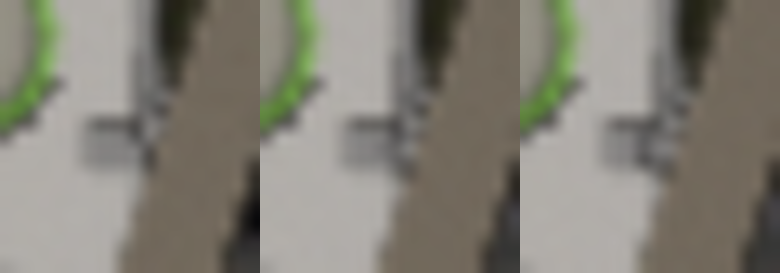

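```bash
python3 -m handwheel '[[[0,0,0,0,0,0.02,0.6]]]'; python3 -c "
from bench import observe; o=observe(); print(o['torque'][2])"
```

```text
time: 11.37
tcp_pos: [584.7, -72.3, 291.7]
tcp_rot: [-3.141, 0.006, -0.027]
wrist_force: [-0.9, 0.8, -0.7]
grip_width: 42.8
0.3018977557437069
```

```bash
python3 -m handwheel '[[[0,0,0,0,0,0.0,0.6]]]'; python3 -c "
from bench import observe; o=observe(); print(o['torque'][2])
from h import *
s=take('top','top13')
a=[]
for n in('top11','top12','top13'):
    im=cv2.cvtColor(load(f'pics/{n}.pkl')['image'],cv2.COLOR_RGB2BGR)[185:206,306:326]; a.append(cv2.resize(im,None,fx=13,fy=13,interpolation=cv2.INTER_CUBIC))
cv2.imwrite('pics/cmp3.png',np.hstack(a))"
```

```text
time: 11.45
tcp_pos: [584.7, -72.3, 291.6]
tcp_rot: [-3.142, 0.006, -0.028]
wrist_force: [-1.8, 1.0, 1.0]
grip_width: 42.0
0.000640708543984651
```

View pics/cmp3.png

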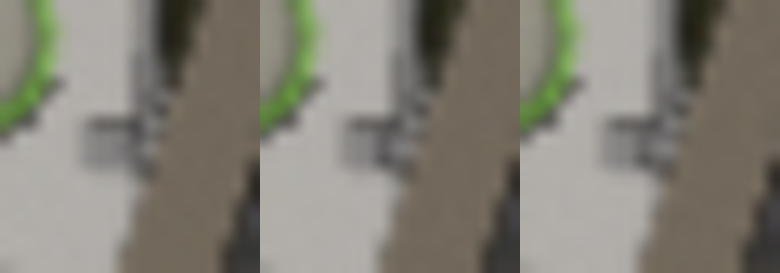

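The moment jumped to 0.30, so this is the bottom of the notch and I've stopped turning. Before letting go, a numeric check of the nose.

```bash
python3 -c "
from h import *
a=-0.037;R=np.array([[np.cos(a),-np.sin(a)],[np.sin(a),np.cos(a)]])
s=load('pics/top13.pkl')
for y in(-8,-14,-17,-20,-23):
    p=R@np.array([0,y])+[587.6,22.2]; print(y,proj(s,[[*p,96]]).round(1))
for n in('top9','top11','top12','top13'):
    g=cv2.cvtColor(load(f'pics/{n}.pkl')['image'],cv2.COLOR_RGB2GRAY); print(n,g[195:198,308:322].mean(0).round().astype(int))"
```

```text
-8 [[312.6 196.1]]
-14 [[314.5 196.1]]
-17 [[315.4 196.1]]
-20 [[316.4 196.1]]
-23 [[317.3 196.1]]
top9 [172 174 174 169 146 133 130 127 111  95 106 106 106 105]
top11 [172 174 173 169 146 132 129 120  97 109 106 106 106 106]
top12 [172 173 174 170 146 133 125  94 106 109 107 106 106 106]
top13 [172 174 173 170 146 133 125  99 107 110 105 105 105 105]
```

The dark gap ahead of the nose moved from column 317 to 315, which is about y = -15 mm, and it has stopped moving. That matches "dropped". Letting go and lifting straight up.

```bash
python3 -m handwheel '[[[0,0,0,0,0,0,0.45],[0,0,0,0,0,0,0.3],[0,0,0,0,0,0,0],[0,0,0,0,0,0,0],[0,0,0,0,0,0,0],[0,0,0,0,0,0,0]]]';python3 -m handwheel '[[[0,0,-15,0,0,0,0],[0,0,-25,0,0,0,0],[0,0,-30,0,0,0,0],[0,0,-30,0,0,0,0],[-25,20,0,0,0,0,0],[-30,25,0,0,0,0,0],[-30,25,0,0,0,0,0],[-30,25,0,0,0,0,0]]]'; python3 -m handwheel '[[[-30,25,0,0,0,0,0],[-30,25,0,0,0,0,0],[-30,25,0,0,0,0,0],[-30,25,0,0,0,0,0],[0,0,0,0,0,0,0],[0,0,0,0,0,0,0]]]'
python3 -c "
from h import *
s=take('top','top14');crop(s,(255,150,375,250),5,'pics/c_top14.png')
g=cv2.cvtColor(s['image'],cv2.COLOR_RGB2GRAY); print(g[195:198,308:322].mean(0).round().astype(int))
s=take('side','side14');crop(s,(200,130,400,330),3,'pics/c_side14.png')"
```

```text
time: 12.0
tcp_pos: [585.0, -72.8, 292.0]
tcp_rot: [3.141, 0.004, -0.027]
wrist_force: [0.3, 0.3, 0.2]
grip_width: 85.3
time: 12.67
tcp_pos: [467.5, -163.7, 396.9]
tcp_rot: [3.139, 0.002, -0.018]
wrist_force: [-0.6, -1.7, 0.4]
grip_width: 85.4
time: 13.17
tcp_pos: [334.3, -267.8, 398.9]
tcp_rot: [3.135, 0.0, -0.025]
wrist_force: [0.5, 0.3, 0.5]
grip_width: 85.5
[174 176 176 171 148 135 126 100 109 113 113 113 115 122]
```

View pics/c_top14.png

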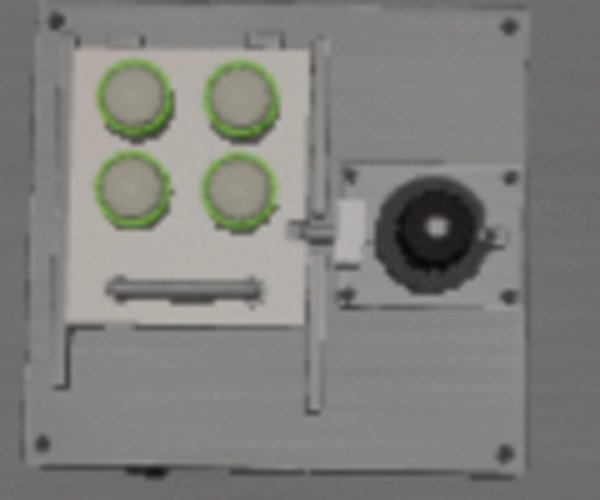

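View pics/c_side14.png

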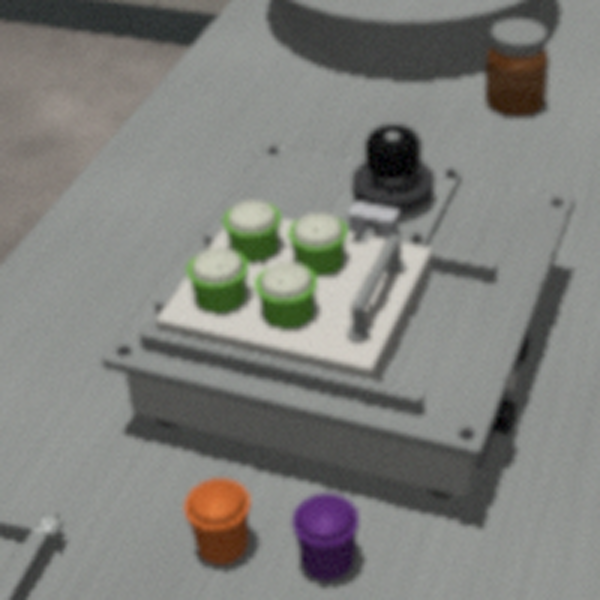

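```bash
python3 -c "
from h import *
a=[]
for n in('top0','top14'):
    im=cv2.cvtColor(load(f'pics/{n}.pkl')['image'],cv2.COLOR_RGB2BGR)[177:217,306:366]; a.append(cv2.resize(im,None,fx=9.5,fy=9.5,interpolation=cv2.INTER_CUBIC)[:300])
cv2.imwrite('pics/cmp4.png',np.vstack(a))"
```

```text
(no output)
```

View pics/cmp4.png

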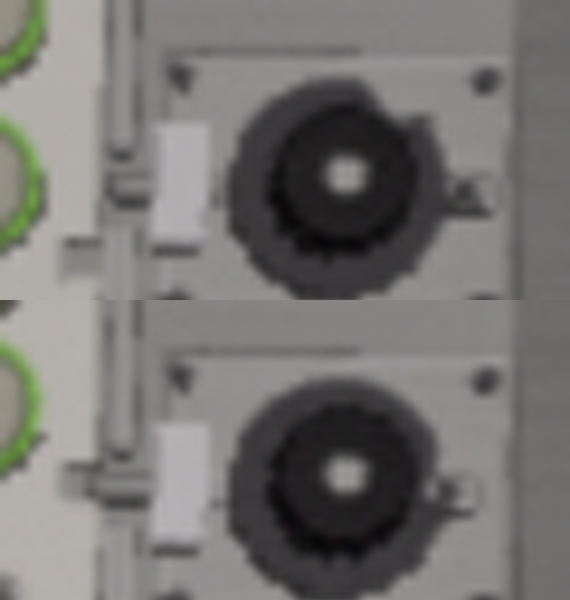

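The roller now sits in the notch, at (450,490) in the lower panel, and the nose is in the slot at (97,485). I'll measure the bolt's travel subpixel.

```bash
python3 -c "
from h import *
G=[cv2.cvtColor(load(f'pics/{n}.pkl')['image'],cv2.COLOR_RGB2GRAY).astype(np.float32) for n in('top0','top14')]
U=[cv2.resize(g[170:220,300:370],None,fx=10,fy=10,interpolation=cv2.INTER_CUBIC) for g in G]
def m(x0,y0,x1,y1,r=40):
    t=U[0][y0:y1,x0:x1]; w=U[1][y0-15:y1+15,x0-r:x1+r]; q=cv2.matchTemplate(w,t,cv2.TM_CCOEFF_NORMED); _,v,_,l=cv2.minMaxLoc(q); return (l[0]-r)/10,(l[1]-15)/10,round(v,3)
# tail end of bolt: px cols 354-359, rows 193-201
print('tail',m(540,235,590,310)); print('tail2',m(550,235,590,310));print('fixed screws',m(550,130,590,170,15),m(230,140,270,175,15))
for g in G: print(g[194:199,312:322].mean(0).round().astype(int), g[194:199,345:364].mean(0).round().astype(int))
s=load('pics/top14.pkl');a=-0.037;R=np.array([[np.cos(a),-np.sin(a)],[np.sin(a),np.cos(a)]])
p=[[*(R@np.array([0,y])+[587.6,22.2]),96] for y in(-140,-150)]; print(proj(s,p).round(2))
# jar, tamper, mug check
for n,(x,y) in dict(tamper=(198,190),mug=(207,215),jar=(437,209)).items():
    d=cv2.absdiff(G[0][y-15:y+15,x-18:x+18],G[1][y-15:y+15,x-18:x+18]); print(n,d.mean().round(1),d.max())"
```

```text
tail (-1.9, 0.2, 0.891)
tail2 (-2.2, 0.2, 0.93)
fixed screws (0.0, 0.0, 1.0) (0.0, 0.0, 0.998)
[174 174 174 168 137 105 103 105 108 116] [ 34  30  30  28  35  54  57  68  95  94  97 114 130 124 115 101 108 108
 109]
[153 136 129 111 105 107 106 107 109 119] [ 35  32  30  29  36  62  89  91 101 126 136 131 140 137 118 102 110 111
 111]
[[354.4  196.77]
 [357.57 196.82]]
tamper 1.5 6.0
mug 1.5 5.0
jar 1.5 6.0
```

The bolt's tail moved 1.9 to 2.2 px, or about 6 to 7 mm, so the nose is at about -14.5 mm and dropped. The plate is at the stops, the cups are upright, the bystanders are unchanged and the arm is clear. Handing in.

```bash
python3 -c "
from bench import job_done, observe
o=observe(); print(o['time'],o['wrist_force'])
print(job_done())"
```

```text
13.2667 [0.54300832 0.24296745 0.41063274]
the job is handed in; nothing more can be done
None
```

The plate is home, the bolt is in its notch, and I handed the job in at 13.3 s; no verdict is reported.

**What I did**
- **Plate:** I pushed the handle bar from behind with closed fingers in steps of 1 to 2 mm. Sliding took about 5 N, and the force rose to about 16 N at the stops.
- **Knob:** I gripped it at 43 mm and turned it about 0.96 rad clockwise. The moment rose to 0.5 N·m on the rise, fell to about zero on the steep flank, and climbed to 0.3 N·m at the bottom. I stopped there, let go and drew the arm clear.

**Last checks**
- **Plate home:** its edges measured within about 1 mm of the home position after the push. The last pictures still show it against both stops.
- **Bolt:** the bolt's tail moved 6 to 7 mm, which puts the nose at about y = -14.5 mm, inside the slot. The picture of the nose itself reads less certainly, at about -15 to -16 mm; both are inside the -17 mm limit.
- **Cups and bystanders:** the four cups stand upright in their pockets. The tamper, mug and jar are unchanged in the picture.

**What disagreed or didn't match**
- The two cameras put the station about 4 mm apart in y; I used the mean.
- The first push met the bar with the tips higher than planned, so I backed off and lowered them.
- The grip force is fixed by the interface at half the most (60 N), above the suggested 20 to 40 N. I set a partial closure to ease it, but the force itself was not measured.

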